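# Seat the drip plate on the dish rack's stud and fold the bar over it

### The job

The steel drip plate of the dish rack has been knocked off its place and rides tilted on top of the rack's stud. Slide it along, without lifting it off the rack, until its hole is over the stud and it drops flat onto the rack; then fold the hinged wire bar all the way down over it, so that the rack is ready for use. Leave the crockery and everything else where it stands.

Things in the scene. Friction and masses are not known exactly. Their poses are not given: they have to be found in the camera images.
- stud (a point): Centre of the top of the steel stud, a fixed upright pin of the dish rack, 15 mm thick with a bevelled tip, 12 mm high over the flat deck, hidden under the plate at first; it stands in the middle of a pale 126 x 172 mm outline moulded in the deck. Axes are the rack's: z up, +y points along the rack from the stud to the hinge of the wire bar, +x to the back bay where bowl and cup stand.
- deck (a point): Point on the flat deck of the fixed grey dish rack, at the foot of the stud, 25 mm above the counter; axes as for the stud. The deck reaches from -85 to +215 mm in x and -160 to +150 mm in y. The back bay (x 100 to 205 mm) has a 30 mm high wire border; on the front bay nothing fixed stands but the stud and the bar's two hinge posts.
- hole (a point): Centre of the 25 mm round hole in the very middle of the loose drip plate, on its underside; z is the plate's normal. Steel, about 0.4 kg, 115 mm in its own x, 160 mm in y, 4 mm thick, with a 3 mm thick rim all round, 18 mm high over the underside. Seated, it lies flat on the deck with the stud through the hole; its turn about the stud does not matter.
- plate: The same drip plate, same point and axes. At the start it is shifted about 28 to 50 mm towards the rack's -y, up to 14 mm sideways, and turned up to 0.25 rad; its -y edge lies on the deck and its +y part is propped on the stud, so that it is tilted by about 0.1 rad.
- bar (a joint): Angle (rad) of the hinged wire bar, a U of 8 mm round steel hinged on the rack's two posts: 0 = folded fully down (stop), level over the plate; 1.57 = upright; 1.9 = outer stop. It starts at 1.35 to 1.7. Its stiff hinge (0.07 N m of friction) lets it stay where it is left. It cannot fold fully down while the plate is tilted.
- bar_mid (a point): Middle of the cross-piece of the wire bar, on its centre line. The cross-piece is 150 mm long along the rack's x and 75 mm from the hinge axis. Folded down, it lies 40 mm to the rack's +y of the stud, 26 mm above the deck (its lower side 4 mm above the rim of the seated plate).
- bar_hinge (a point): Middle of the hinge axis of the wire bar, between the posts: 115 mm to the rack's +y of the stud, 26 mm above the deck; the axis runs along the rack's x. Posts at 83 mm either side.
- bowl: White ceramic rice bowl, 104 mm across, 55 mm high, standing in the rack's back bay; origin at the centre of its foot. Bystander.
- cup: Green plastic cup, 68 mm across, 85 mm high, in the rack's back bay; origin at the centre of its foot. Bystander.
- cruet: Glass cruet with steel twist cap, 66 mm across, 157 mm high, on the counter; origin at the centre of its foot. Bystander.
- jar: Amber glass jar, 72 mm across, 110 mm high, on the counter; origin at the centre of its foot. Bystander.
- pot: Steel soup pot, 170 mm across, 95 mm high, its wire handle folded down, on a 45 mm high black hob at the right; origin at the centre of its base. Bystander.
- spoon: Steel spoon, 170 mm long, lying on the counter; origin at its middle, underneath. Bystander.
Mind the look-alikes: they are no part of the job. What is shaped like the plate but pink or red is not meant.

How it is judged (in metres and radians):
On the way:
1. the plate has dropped flat on the deck with its hole over the stud, while the bar is still up (horizontal distance between hole and stud below 0.009 m and angle between hole's own z axis and vertical below 0.035 rad and z of hole in the frame of deck below 0.004 m and value of joint bar above 0.6 rad), for 0.2 s.
At the end, for the whole second after the job is handed in: The drip plate lies flat on the rack's deck (tilt under 0.035 rad, underside within 4 mm of the deck) with the stud through its hole (centres within 9 mm) and at rest, and the wire bar is folded down to within 0.1 rad of its stop (horizontal distance between hole and stud below 0.009 m and angle between hole's own z axis and vertical below 0.035 rad and z of hole in the frame of deck below 0.004 m and value of joint bar below 0.1 rad and linear speed of plate below 0.02 m/s); the robot touches nothing.
It fails at once if the plate is lifted off the rack (its hole centre more than 25 mm above the deck) (z of hole in the frame of deck above 0.025 m).
It fails at once if a bystander is moved by more than 30 mm (distance of any of bowl, cup, cruet, jar, pot, spoon from where it was at the start of the episode above 0.03 m).
It also fails if it takes over 69 s, if anything falls off the work surface, if the arm or the gripper's body presses on something with over 40 N, if the wrist force passes 120 N, or if a joint passes its speed limit or range.

### The arm

A 7-joint arm with a two-finger parallel gripper is mounted at the origin on the work surface. World frame = base frame: x ahead of the robot, y to its left, z up, the work surface at z = 0. Lengths are in m, angles in degrees, forces in N, time in s.
With the tool pointing down it reaches from about 0.4 to 0.925 m from the base axis. Payload 5.6 kg.
Tool frame: the origin (TCP) lies between the finger pads; the fingertips stand 11 mm ahead of it and the grasp point (between the pads) lies 8 mm behind it (robot.tip_extent is the distance from the TCP to the fingertips, in m); z points along the fingers, y is the line along which they close (so a half turn about z gives the same grasp; the last joint's range is limited). The gripper opens to 85 mm and grips with 20 to 120 N. Pads are 22 mm wide; open, the fingers measure 114 mm over their backs; the gripper's body (76 mm by 85 mm) begins 54 mm behind the grasp point. The pads swing forward as they close: fully open they stand 13 mm farther back than shut.
Start: joints at [73.51, 26.786, -0.665, 91.828, 0.344, 61.387, -3.226], TCP at [0.157, -0.631, 0.242] pointing down, gripper open.
Joint ranges: [-144.91, 144.91], [-17.63, 115.5], [-89.93, 88.59], [15.96, 139.68], [-74.01, 254.01], [8.47, 105.57], [-167.45, 167.45]. Speed limits (degrees/s): [147.25, 147.25, 180, 180, 180, 180, 180].

### API

Orientations are given as [roll, pitch, yaw] about the fixed x, y, z axes, in that order (R = Rz(yaw) Ry(pitch) Rx(roll)).
In Python, from cell import robot gives the robot as it stands.
- The arm moves only by the tool jog_arm, never from a script. Its argument "deltas" is a list of rows, each an object of numbers: "tx", "ty", "tz": the shift along the tool's x, y, z in m; "rx", "ry", "rz": the turn, a rotation vector about the tool's x, y, z in rad. A call has 1 to 5 rows; each row is the pose to reach, as a shift and turn from the pose commanded when the call began, along the tool's axes at that moment; what a row does not reach only later rows make up. A row lasts 1/12 s, in which the tool goes at most 41.7 mm and 7.16 degrees, less where a joint would pass 70% of its speed; a pose out of reach is approached as far as the arm can. A call with a gripper value outside its range is refused whole. "gripper" is the closure, from 0 (fully open) to 1 (shut), set as the call begins (left out, the last holds). The fingers move at their own pace and stop on an object; "squeeze" is the grip in N (left out, the last holds). Time passes only in rows, so rows that repeat a pose let the fingers close. It gives the time, the measured TCP pose, the force, the opening and the grip force at its end, in the units of the state.
- robot.sense(): the state, without advancing time (a new reading comes with each control period).
- robot.read_camera(name): name is "scene" or "side" or "wrist"; returns the picture (384x512x3 uint8, red, green, blue); there is no depth.
- robot.get_calibration(name): a dict with "vfov" (degrees; the focal length in pixels is half the picture's height over the tangent of half this angle, whatever the lens; pixels are square), "cx", "cy" (the principal point, pixels), "distortion" ([k1, k2, p1, p2, k3] as OpenCV has them; the pictures are not rectified), "xyz" and "orientation" of the camera in the world. Camera axes: x right, y down, z forward; pixel columns grow to the right and rows downward; lengths in m; the calibration is good to about 2 mm. A picture is of the moment at which its call begins: read the wrist's pose just before it. get_calibration takes no time and is no camera call; for the wrist camera it gives the pose at the moment of the call.
- robot.finish_job(): hands the job in; it is judged then, once.
The state is a dict: "time": time; "joint_pos": joint angles; "qvel": joint speeds; "effort": joint torques, N m; "ee_pos": TCP position; "tcp_rot": TCP orientation; "contact_force": force on the tool from outside, world axes, zero at the start; "wrist_torque": the same for the moment, N m; "width": finger opening in m; "grip_force": force on a finger pad.
Only numpy, scipy, OpenCV 4.12 (cv2) and the standard library are available. Lean on these libraries where they do the work, as an engineer would, in place of code of your own. Each camera call takes 0.05 s, during which the arm holds its last target. There are 200 camera calls.

## Working session

There is one attempt and no reset: what is moved stays moved. The work goes in short steps, Python scripts to look and compute and a tool call to move; the robot and the scene stay as the last step left them, time stands still between calls to the robot, and variables do not carry over. Pictures are saved under pics/ and viewed, at most 10 in all, crops included, and the job is handed in when it is done.

Besides the shell and the picture viewer there is one more tool, called after "Call:" as name(argument=value, ...), one argument or row to a line, values as JSON. jog_arm: Moves the arm, as the interface text tells. Its arguments: {"type":"object","properties":{"deltas":{"type":"array","items":{"type":"object","properties":{"tx":{"type":"number"},"ty":{"type":"number"},"tz":{"type":"number"},"rx":{"type":"number"},"ry":{"type":"number"},"rz":{"type":"number"}}}},"gripper":{"type":"number"},"squeeze":{"type":"number"}},"required":["deltas"]}

```bash
ls; mkdir -p pics; python3 - <<'E'
from cell import robot
import cv2,numpy as np
ims=[]
for n in("scene","side"):
    im=robot.read_camera(n)[:,:,::-1]; cv2.imwrite(f"pics/{n}0.png",im); c=robot.get_calibration(n); print(n,c)
print(robot.sense())
E
```

```text
pics
scene {'vfov': 43.479941042186354, 'cx': 248.40581108004324, 'cy': 191.32604103986992, 'distortion': array([0.04069807, 0.        , 0.        , 0.        , 0.        ]), 'xyz': array([1.25606473, 0.53267813, 1.48588635]), 'orientation': array([-145.09043352,    0.83763101,  124.16432319])}
side {'vfov': 42.455680711889535, 'cx': 261.1959329840228, 'cy': 185.65042359981794, 'distortion': array([-0.04762215,  0.        ,  0.        ,  0.        ,  0.        ]), 'xyz': array([0.42916652, 1.09024083, 1.38677354]), 'orientation': array([-1.39087426e+02, -1.86074809e-02, -1.78983663e+02])}
{'time': 0.1, 'joint_pos': array([73.5105583 , 26.83210363, -0.66384703, 91.87420508,  0.3434735 ,
       61.38800417, -3.22470476]), 'qvel': array([ 0.03472988, -0.12491132, -0.05515148, -0.19629966, -0.02094298,
       -0.12341031, -0.04377278]), 'effort': array([ 9.01499170e-04, -5.33517408e+01,  2.12145201e-02, -2.51965213e+01,
        1.14596428e-02,  4.30300410e-03,  2.98576481e-06]), 'ee_pos': array([ 0.15734551, -0.63017483,  0.24143095]), 'tcp_rot': array([-1.79907903e+02,  6.81469294e-03,  1.40220875e+01]), 'contact_force': array([0.95177906, 0.61485416, 0.11821929]), 'wrist_torque': array([ 0.08116668, -0.04051684, -0.01741326]), 'grip_force': 0.0, 'width': 0.08565469752692902}
```

View pics/scene0.png

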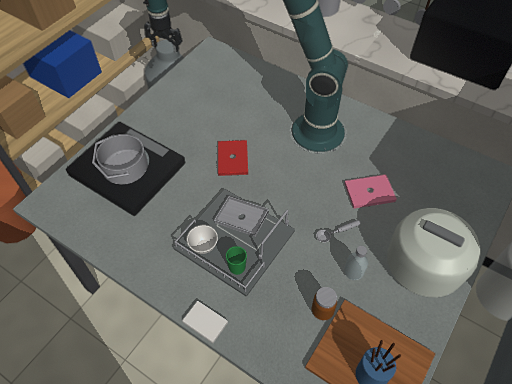

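View pics/side0.png

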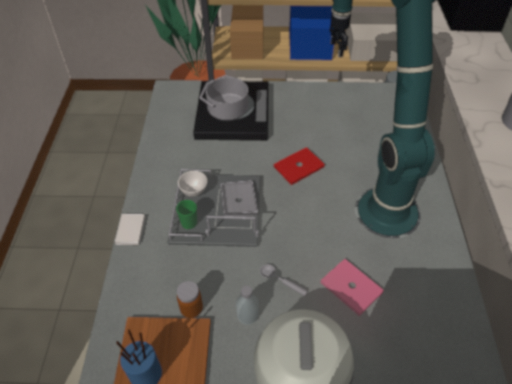

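Both views show the rack, with the grey plate at scene (240,214) and side (240,197), and the raised bar to its right at about scene (270,225). Look-alikes are the red plate at scene (232,157), the pink plate at scene (370,190) and the white board at scene (205,320). I choose the grey plate on the rack and check it in a close crop.

```bash
cat >h.py <<'E'
from cell import robot
import cv2,numpy as np
from scipy.spatial.transform import Rotation as Ro
def cal(n):
    c=robot.get_calibration(n); f=192/np.tan(np.radians(c['vfov']/2))
    K=np.array([[f,0,c['cx']],[0,f,c['cy']],[0,0,1.]])
    return K,np.array(c['distortion']),np.array(c['xyz']),Ro.from_euler('xyz',c['orientation'],degrees=True).as_matrix()
def ray(C,p):
    K,d,o,R=C
    u=cv2.undistortPoints(np.array(p,float).reshape(-1,1,2),K,d).reshape(-1,2)
    return o,np.c_[u,np.ones(len(u))]@R.T
def plane(C,p,z):
    o,v=ray(C,p); return o+v*((z-o[2])/v[:,2])[:,None]
def proj(C,P):
    K,d,o,R=C; P=np.atleast_2d(P)
    return cv2.projectPoints((P-o)@R,np.zeros(3),np.zeros(3),K,d)[0].reshape(-1,2)
E
python3 - <<'E'
import cv2,numpy as np
a=cv2.imread('pics/scene0.png')[180:300,165:300]; b=cv2.imread('pics/side0.png')[160:250,160:275]
a=cv2.resize(a,None,fx=3.4,fy=3.4,interpolation=2); b=cv2.resize(b,None,fx=3.4,fy=3.4,interpolation=2)
o=np.zeros((408,a.shape[1]+b.shape[1],3),np.uint8); o[:a.shape[0],:a.shape[1]]=a; o[:b.shape[0],a.shape[1]:]=b
o=cv2.resize(o,None,fx=.94,fy=.94);cv2.imwrite('pics/crop0.png',o);print(o.shape)
E
```

```text
(384, 799, 3)
```

View pics/crop0.png

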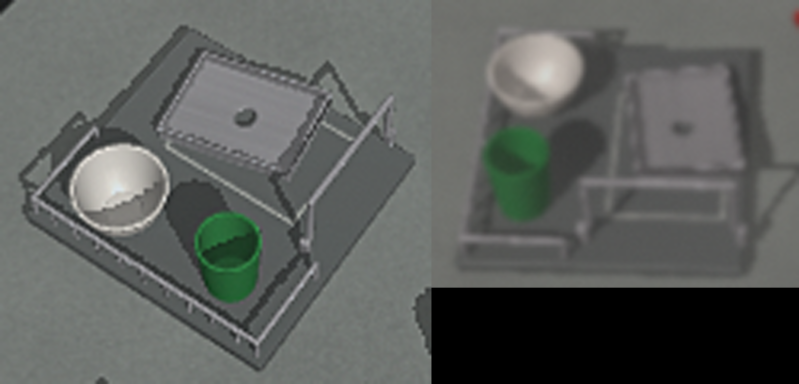

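The crop shows the tilted grey plate with its dark hole at crop (245,117), which is scene (241.7,216.6). The bar stands upright across the right end, and bowl and cup stand in the back bay. I compute the rack pose from its deck corners.

```bash
python3 - <<'E'
from h import *
C=cal('scene'); s=3.196
px=[(165+a/s,180+b/s) for a,b in [(185,25),(414,157),(262,355),(24,200)]]
W=plane(C,px,.025); L=np.array([(-.085,-.16),(-.085,.15),(.215,.15),(.215,-.16)])
print(W)
def fit(L,W):
    l=L-L.mean(0);w=W-W.mean(0);th=np.arctan2((l[:,0]*w[:,1]-l[:,1]*w[:,0]).sum(),(l*w).sum())
    R=np.array([[np.cos(th),-np.sin(th)],[np.sin(th),np.cos(th)]]);return th,R,W.mean(0)-R@L.mean(0)
th,R,t=fit(L,W[:,:2]); print(np.degrees(th),t,'res',L@R.T+t-W[:,:2])
h=plane(C,[(241.7,216.6)],.037)[0]; print('hole',h,'in rack',R.T@(h[:2]-t))
S=cal('side'); hs=plane(S,[(160+(682-432)/s,160+127/s)],.037)[0];print(hs)
# two-view bar: crosspiece ends
w=cal('wrist');print(w[2],w[3])
E
```

```text
[[ 0.46380142 -0.1456542   0.025     ]
 [ 0.46858006  0.16757707  0.025     ]
 [ 0.7518576   0.15909165  0.025     ]
 [ 0.74754323 -0.15462715  0.025     ]]
-1.2663092769496258 [0.54307195 0.01303209] res [[-0.00924462  0.00060382]
 [-0.00717243 -0.00270316]
 [ 0.00947676 -0.00084758]
 [ 0.0069403   0.00294693]]
hole [ 0.53466533 -0.01122663  0.037     ] in rack [-0.00786846 -0.02443857]
[ 0.52931815 -0.01212201  0.037     ]
[ 0.2326648  -0.61247688  0.37339617] [[ 2.42790193e-01 -9.24988392e-01 -2.92317288e-01]
 [-9.70078512e-01 -2.31746063e-01 -7.23978070e-02]
 [-7.76249731e-04  3.01148198e-01 -9.53577034e-01]]
```

Call:
jog_arm(
  deltas=[
    {"tx": 0.15,"ty": -0.14,"tz": -0.06,"rz": 0.267},
    {"tx": 0.15,"ty": -0.14,"tz": -0.06,"rz": 0.267},
    {"tx": 0.15,"ty": -0.14,"tz": -0.06,"rz": 0.267},
    {"tx": 0.15,"ty": -0.14,"tz": -0.06,"rz": 0.267},
    {"tx": 0.15,"ty": -0.14,"tz": -0.06,"rz": 0.267},
  ],
  gripper=0.5,
)

```text
validation failed for argument at $.de...
```

Call:
jog_arm(
  deltas=[
    {"tx": 0.028,"ty": -0.026,"tz": -0.012,"rx": 0,"ry": 0,"rz": 0.05},
    {"tx": 0.056,"ty": -0.052,"tz": -0.024,"rx": 0,"ry": 0,"rz": 0.1},
    {"tx": 0.084,"ty": -0.078,"tz": -0.036,"rx": 0,"ry": 0,"rz": 0.15},
    {"tx": 0.112,"ty": -0.104,"tz": -0.048,"rx": 0,"ry": 0,"rz": 0.2},
    {"tx": 0.14,"ty": -0.13,"tz": -0.06,"rx": 0,"ry": 0,"rz": 0.267},
  ],
  gripper=0.5,
)

```text
time: 0.52
ee_pos: [0.2624, -0.4687, 0.3023]
tcp_rot: [-180.0, 0.0, -1.4]
contact_force: [1.0, 0.0, 1.1]
width: 0.043
grip_force: 0.0
```

Call:
jog_arm(
  deltas=[
    {"tx": 0.1,"ty": -0.16,"tz": 0,"rx": 0,"ry": 0,"rz": 0},
    {"tx": 0.1,"ty": -0.16,"tz": 0,"rx": 0,"ry": 0,"rz": 0},
    {"tx": 0.1,"ty": -0.16,"tz": 0,"rx": 0,"ry": 0,"rz": 0},
    {"tx": 0.1,"ty": -0.16,"tz": 0,"rx": 0,"ry": 0,"rz": 0},
    {"tx": 0.1,"ty": -0.16,"tz": 0,"rx": 0,"ry": 0,"rz": 0},
  ],
)

```text
time: 0.93
ee_pos: [0.3677, -0.3081, 0.3023]
tcp_rot: [-179.9, -0.0, -1.0]
contact_force: [0.8, -0.4, -0.8]
width: 0.0426
grip_force: 0.0
```

Call:
jog_arm(
  deltas=[
    {"tx": 0.12,"ty": -0.16,"tz": 0,"rx": 0,"ry": 0,"rz": 0},
    {"tx": 0.12,"ty": -0.16,"tz": 0,"rx": 0,"ry": 0,"rz": 0},
    {"tx": 0.12,"ty": -0.16,"tz": 0,"rx": 0,"ry": 0,"rz": 0},
    {"tx": 0.12,"ty": -0.16,"tz": 0,"rx": 0,"ry": 0,"rz": 0},
    {"tx": 0.12,"ty": -0.16,"tz": 0,"rx": 0,"ry": 0,"rz": 0},
  ],
)

```text
time: 1.35
ee_pos: [0.4902, -0.1524, 0.3022]
tcp_rot: [-180.0, -0.0, -1.2]
contact_force: [-0.3, 0.2, 0.3]
width: 0.0425
grip_force: 0.0
```

Call:
jog_arm(
  deltas=[
    {"tx": 0.09,"ty": -0.13,"tz": 0,"rx": 0,"ry": 0,"rz": 0},
    {"tx": 0.09,"ty": -0.13,"tz": 0,"rx": 0,"ry": 0,"rz": 0},
    {"tx": 0.09,"ty": -0.13,"tz": 0,"rx": 0,"ry": 0,"rz": 0},
    {"tx": 0.09,"ty": -0.13,"tz": 0,"rx": 0,"ry": 0,"rz": 0},
    {"tx": 0.09,"ty": -0.13,"tz": 0,"rx": 0,"ry": 0,"rz": 0},
  ],
)

```text
time: 1.77
ee_pos: [0.5841, -0.0196, 0.3017]
tcp_rot: [-179.7, -0.1, -0.7]
contact_force: [-0.6, 0.1, 0.1]
width: 0.043
grip_force: 0.0
```

```bash
python3 - <<'E'
from h import *
s=robot.sense(); C=cal('wrist'); im=robot.read_camera('wrist')[:,:,::-1]
cv2.imwrite('pics/w1.png',im); np.savez('w1.npz',K=C[0],d=C[1],o=C[2],R=C[3]); print(s['time'],s['ee_pos'],s['tcp_rot'],C[0][0,0],C[1],C[2])
E
```

```text
1.7667 [ 0.58411169 -0.01955529  0.3017494 ] [-1.79716777e+02 -5.39427039e-02 -7.12343761e-01] 331.0040337275731 [-0.08164452  0.          0.          0.          0.        ] [ 0.66150541 -0.02189175  0.4337928 ]
```

View pics/w1.png

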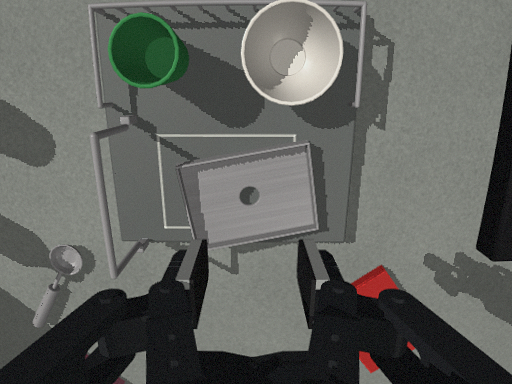

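The wrist view shows the hole at (249,196), plate top-rim corners at (179,168), (309,145) and (318,228), and the pale outline corners at (159,136), (296,136) and (164,227). The bar is up, with its cross-piece from (94,135) to (113,276).

```bash
python3 - <<'E'
from h import *
z=np.load('w1.npz');C=(z['K'],z['d'],z['o'],z['R'])
P=plane(C,[(159,136),(296,136),(164,227)],.025);print(P.round(4)); print('sizes',np.linalg.norm(P[1]-P[0]),np.linalg.norm(P[2]-P[0]))
yv=(P[0]-P[1])[:2];yaw=np.arctan2(-yv[0],yv[1]); stud=(P[1]+P[2])[:2]/2; print('stud',stud,'yaw',np.degrees(yaw))
R=np.array([[np.cos(yaw),-np.sin(yaw)],[np.sin(yaw),np.cos(yaw)]])
h=plane(C,[(249,196)],.037)[0,:2];print('hole',h,'in rack',R.T@(h-stud))
e=plane(C,[(309,145),(318,228)],.043);e2=plane(C,[(179,168),(193,246)],.061)
print('rim -y',e,np.linalg.norm(e[1]-e[0]),'+y',e2,np.linalg.norm(e2[1]-e2[0]))
a=(e[0]-e[1]);print('plate yaw',np.degrees(np.arctan2(a[1],a[0])), 'len',np.linalg.norm(e[0]-e2[0]), np.linalg.norm(e[1]-e2[1]))
b=(e2[0]-e[0]+e2[1]-e[1]);print('yaw by len',np.degrees(np.arctan2(-b[0],b[1])))
m=e.mean(0);print('rim mid',m)
B=plane(C,[(94,135),(113,276)],.025+.026+.075);print('bar cross',B,np.linalg.norm(B[1]-B[0]))
E
```

```text
[[ 0.606   0.0962  0.025 ]
 [ 0.6038 -0.0736  0.025 ]
 [ 0.4835  0.1011  0.025 ]]
sizes 0.16980734381888926 0.12264527308072709
stud [0.54362002 0.01372049] yaw -0.7688282981806536
hole [ 0.53039751 -0.01470729] in rack [-0.01283987 -0.02860264]
rim -y [[ 0.59547705 -0.08710932  0.043     ]
 [ 0.48804279 -0.10296624  0.043     ]] 0.10859816406719669 +y [[0.57340102 0.06565897 0.061     ]
 [0.47306824 0.05602042 0.061     ]] 0.10079468350493972
plate yaw 8.396036257191488 len 0.1554010982921825 0.16070157015460643
yaw by len 6.777539465559465
rim mid [ 0.54175992 -0.09503778  0.043     ]
bar cross [[0.6220764  0.12962434 0.126     ]
 [0.46970842 0.1328998  0.126     ]] 0.15240318725190408
```

Call:
jog_arm(
  deltas=[
    {"tx": -0.0416,"ty": 0.0755,"tz": 0.18,"rx": 0.1,"ry": -0.008,"rz": -0.152},
    {"tx": -0.0416,"ty": 0.0755,"tz": 0.18,"rx": 0.1,"ry": -0.008,"rz": -0.152},
    {"tx": -0.0416,"ty": 0.0755,"tz": 0.18,"rx": 0.1,"ry": -0.008,"rz": -0.152},
    {"tx": -0.0416,"ty": 0.0755,"tz": 0.18,"rx": 0.1,"ry": -0.008,"rz": -0.152},
    {"tx": -0.0416,"ty": 0.0755,"tz": 0.18,"rx": 0.1,"ry": -0.008,"rz": -0.152},
  ],
  squeeze=20,
)

```text
time: 2.23
ee_pos: [0.5355, -0.1052, 0.1194]
tcp_rot: [-174.3, 0.2, 7.3]
contact_force: [0.7, -0.4, -0.4]
width: 0.0427
grip_force: 0.0
```

Call:
jog_arm(
  deltas=[
    {"tx": 0,"ty": 0,"tz": 0,"rx": 0,"ry": 0,"rz": 0},
  ],
)

```text
time: 2.32
ee_pos: [0.5318, -0.1064, 0.1162]
tcp_rot: [-174.1, 0.8, 7.1]
contact_force: [-0.3, -0.8, -1.3]
width: 0.0428
grip_force: 0.0
```

```bash
python3 - <<'E'
from h import *
s=robot.sense(); C=cal('wrist'); im=robot.read_camera('wrist')[:,:,::-1]
cv2.imwrite('pics/w2.png',im); np.savez('w2.npz',K=C[0],d=C[1],o=C[2],R=C[3]); print(s['time'],s['ee_pos'],s['tcp_rot'])
R=Ro.from_euler('xyz',s['tcp_rot'],degrees=True).as_matrix();print(R.T@(np.array([.5415,-.0945,.047])-s['ee_pos']))
E
```

```text
2.3167 [ 0.53179841 -0.10640383  0.11620897] [-174.147942      0.77346331    7.08707106]
[ 0.01202938 -0.00351996  0.0697754 ]
```

View pics/w2.png

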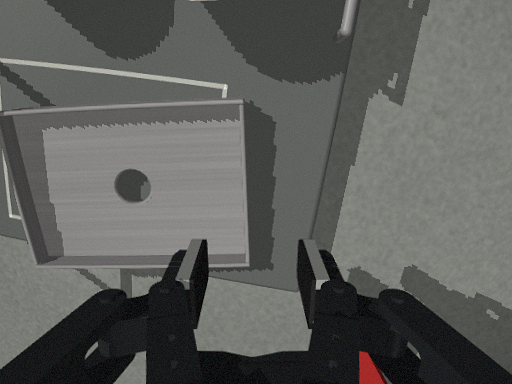

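The close wrist view shows the plate's -y rim from (242,101) to (249,265), the hole at (132,185) and the outline corner at (226,87). The fingers straddle a line just to the right of the rim.

```bash
python3 - <<'E'
from h import *
z=np.load('w2.npz');C=(z['K'],z['d'],z['o'],z['R'])
e=plane(C,[(243,101),(249,265)],.043);print(e,np.linalg.norm(e[1]-e[0])); m=e.mean(0);a=e[0]-e[1];print('mid',m,'yaw',np.degrees(np.arctan2(a[1],a[0])))
print('hole',plane(C,[(132,185)],.037),'corner',plane(C,[(226,87)],.025))
s=robot.sense();print(s['ee_pos'],s['tcp_rot'],s['qvel'].round(2))
R=Ro.from_euler('xyz',s['tcp_rot'],degrees=True).as_matrix();print(R.T@(np.r_[m[:2]+[0,.0015],.047]-s['ee_pos']))
E
```

```text
[[ 0.59838374 -0.08601716  0.043     ]
 [ 0.48763773 -0.10300262  0.043     ]] 0.11204098827670687
mid [ 0.54301074 -0.09450989  0.043     ] yaw 8.719684493807295
hole [[ 0.53180032 -0.01395074  0.037     ]] corner [[ 0.60463814 -0.07171964  0.025     ]]
[ 0.53510089 -0.10438403  0.11959824] [-174.16469316    0.43889294    7.1905    ] [-1.72 -3.38 -3.36 -4.66 -1.25  0.8  -0.42]
[ 0.00982715 -0.0028677   0.07319593]
```

Call:
jog_arm(
  deltas=[
    {"tx": 0,"ty": 0,"tz": 0,"rx": 0,"ry": 0,"rz": -0.02},
    {"tx": 0,"ty": 0,"tz": 0,"rx": 0,"ry": 0,"rz": -0.02},
    {"tx": 0,"ty": 0,"tz": 0,"rx": 0,"ry": 0,"rz": -0.02},
  ],
)

```text
time: 2.62
ee_pos: [0.5405, -0.1013, 0.1247]
tcp_rot: [-174.3, -0.3, 8.7]
contact_force: [-0.1, 0.1, 0.3]
width: 0.0428
grip_force: 0.0
```

Call:
jog_arm(
  deltas=[
    {"tx": 0.002,"ty": 0,"tz": 0.02,"rx": 0,"ry": 0,"rz": 0},
    {"tx": 0.0036,"ty": 0.001,"tz": 0.04,"rx": 0,"ry": 0,"rz": 0},
    {"tx": 0.0036,"ty": 0.001,"tz": 0.06,"rx": 0,"ry": 0,"rz": 0},
    {"tx": 0.0036,"ty": 0.001,"tz": 0.07,"rx": 0,"ry": 0,"rz": 0},
    {"tx": 0.0036,"ty": 0.001,"tz": 0.076,"rx": 0,"ry": 0,"rz": 0},
  ],
)

```text
time: 3.03
ee_pos: [0.5415, -0.0942, 0.0465]
tcp_rot: [-174.3, -0.1, 8.7]
contact_force: [-0.4, 0.7, -0.3]
width: 0.0427
grip_force: 0.0
```

Call:
jog_arm(
  deltas=[
    {"tx": 0,"ty": 0,"tz": 0,"rx": 0,"ry": 0,"rz": 0},
    {"tx": 0,"ty": 0,"tz": 0,"rx": 0,"ry": 0,"rz": 0},
    {"tx": 0,"ty": 0,"tz": 0,"rx": 0,"ry": 0,"rz": 0},
  ],
)

```text
time: 3.28
ee_pos: [0.5421, -0.0952, 0.0477]
tcp_rot: [-174.3, -0.2, 8.6]
contact_force: [-0.1, -0.5, 0.1]
width: 0.0428
grip_force: 0.0
```

Call:
jog_arm(
  deltas=[
    {"tx": 0,"ty": 0,"tz": 0,"rx": 0,"ry": 0,"rz": 0},
    {"tx": 0,"ty": 0,"tz": 0,"rx": 0,"ry": 0,"rz": 0},
    {"tx": 0,"ty": 0,"tz": 0,"rx": 0,"ry": 0,"rz": 0},
    {"tx": 0,"ty": 0,"tz": 0,"rx": 0,"ry": 0,"rz": 0},
    {"tx": 0,"ty": 0,"tz": 0,"rx": 0,"ry": 0,"rz": 0},
  ],
  gripper=1,
  squeeze=20,
)

```text
time: 3.7
ee_pos: [0.5414, -0.0951, 0.0468]
tcp_rot: [-174.3, -0.1, 8.6]
contact_force: [0.7, 0.3, 0.7]
width: 0.0022
grip_force: 24.0
```

Call:
jog_arm(
  deltas=[
    {"tx": 0,"ty": 0,"tz": 0,"rx": 0,"ry": 0,"rz": 0},
    {"tx": 0,"ty": 0,"tz": 0,"rx": 0,"ry": 0,"rz": 0},
    {"tx": 0,"ty": 0,"tz": 0,"rx": 0,"ry": 0,"rz": 0},
  ],
)

```text
time: 3.95
ee_pos: [0.5414, -0.0951, 0.0467]
tcp_rot: [-174.3, -0.1, 8.6]
contact_force: [1.9, -0.0, 0.8]
width: 0.0019
grip_force: 24.1
```

Call:
jog_arm(
  deltas=[
    {"tx": 0.002,"ty": -0.003,"tz": 0.0003,"rx": 0.003,"ry": 0,"rz": 0},
    {"tx": 0.004,"ty": -0.006,"tz": 0.0006,"rx": 0.006,"ry": 0,"rz": 0},
    {"tx": 0.006,"ty": -0.009,"tz": 0.0009,"rx": 0.009,"ry": 0,"rz": 0},
    {"tx": 0.008,"ty": -0.012,"tz": 0.0012,"rx": 0.012,"ry": 0,"rz": 0},
    {"tx": 0.01,"ty": -0.015,"tz": 0.0015,"rx": 0.015,"ry": 0,"rz": 0},
  ],
)

```text
time: 4.37
ee_pos: [0.5488, -0.0788, 0.0465]
tcp_rot: [-173.4, -0.1, 8.6]
contact_force: [-2.2, -4.4, 2.7]
width: 0.002
grip_force: 24.2
```

Call:
jog_arm(
  deltas=[
    {"tx": 0,"ty": 0,"tz": 0,"rx": 0,"ry": 0,"rz": 0},
    {"tx": 0,"ty": 0,"tz": 0,"rx": 0,"ry": 0,"rz": 0},
  ],
)

```text
time: 4.53
ee_pos: [0.5492, -0.0777, 0.0467]
tcp_rot: [-173.4, -0.1, 8.6]
contact_force: [-1.3, -1.3, 0.9]
width: 0.0025
grip_force: 24.2
```

Call:
jog_arm(
  deltas=[
    {"tx": 0.0015,"ty": -0.0025,"tz": 0.0002,"rx": 0.003,"ry": 0,"rz": 0},
    {"tx": 0.003,"ty": -0.005,"tz": 0.0005,"rx": 0.004,"ry": 0,"rz": 0},
    {"tx": 0.0045,"ty": -0.0075,"tz": 0.0008,"rx": 0.004,"ry": 0,"rz": 0},
    {"tx": 0.006,"ty": -0.0095,"tz": 0.001,"rx": 0.004,"ry": 0,"rz": 0},
    {"tx": 0.006,"ty": -0.0095,"tz": 0.001,"rx": 0.004,"ry": 0,"rz": 0},
  ],
)

```text
time: 4.95
ee_pos: [0.5535, -0.0666, 0.0464]
tcp_rot: [-173.1, -0.1, 8.7]
contact_force: [-1.0, 0.5, -2.2]
width: 0.0019
grip_force: 28.8
```

Call:
jog_arm(
  deltas=[
    {"tx": 0,"ty": 0,"tz": 0,"rx": 0,"ry": 0,"rz": 0},
    {"tx": 0,"ty": 0,"tz": 0,"rx": 0,"ry": 0,"rz": 0},
  ],
)

```text
time: 5.12
ee_pos: [0.553, -0.0675, 0.0463]
tcp_rot: [-173.1, -0.1, 8.6]
contact_force: [-0.2, 0.0, -2.9]
width: 0.0022
grip_force: 28.8
```

```bash
python3 - <<'E'
from h import *
s=robot.sense(); C=cal('wrist'); im=robot.read_camera('wrist')[:,:,::-1]
cv2.imwrite('pics/w3.png',im); np.savez('w3.npz',K=C[0],d=C[1],o=C[2],R=C[3]); print(s['time'],s['ee_pos'],s['tcp_rot'])
S=robot.read_camera('scene')[:,:,::-1][180:300,165:300]
cv2.imwrite('pics/c3.png',np.hstack([im[0:384,0:400],cv2.resize(S,(400,384),interpolation=2)]))
E
```

```text
5.1167 [ 0.55301196 -0.06748616  0.04634097] [-1.73113662e+02 -5.70627231e-02  8.61078040e+00]
```

View pics/c3.png

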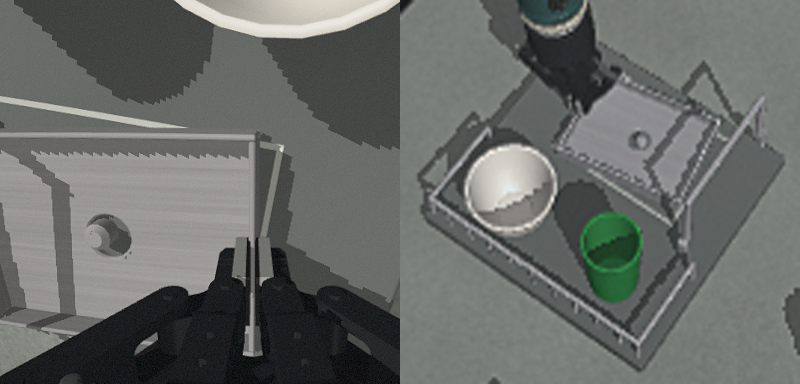

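The stud shows in the hole, with the stud tip at about (97,235) and the hole centre at (108,235). The plate needs about 4 mm more towards +y.

Call:
jog_arm(
  deltas=[
    {"tx": 0.0005,"ty": -0.002,"tz": 0.0002,"rx": 0,"ry": 0,"rz": 0},
    {"tx": 0.001,"ty": -0.004,"tz": 0.0004,"rx": 0,"ry": 0,"rz": 0},
    {"tx": 0.001,"ty": -0.004,"tz": 0.0004,"rx": 0,"ry": 0,"rz": 0},
  ],
)

```text
time: 5.47
ee_pos: [0.5538, -0.0639, 0.0468]
tcp_rot: [-173.2, -0.1, 8.6]
contact_force: [-0.3, 1.5, -2.3]
width: 0.0021
grip_force: 28.8
```

Call:
jog_arm(
  deltas=[
    {"tx": 0,"ty": 0,"tz": 0,"rx": 0,"ry": 0,"rz": 0},
    {"tx": 0,"ty": 0,"tz": 0,"rx": 0,"ry": 0,"rz": 0},
    {"tx": 0,"ty": 0,"tz": 0,"rx": 0,"ry": 0,"rz": 0},
  ],
  gripper=0.75,
)

```text
time: 5.72
ee_pos: [0.5542, -0.0642, 0.0471]
tcp_rot: [-173.2, -0.1, 8.6]
contact_force: [-0.2, 0.7, 0.6]
width: 0.0211
grip_force: 0.0
```

```bash
python3 - <<'E'
from h import *
s=robot.sense(); C=cal('wrist'); im=robot.read_camera('wrist')[:,:,::-1]
np.savez('w4.npz',K=C[0],d=C[1],o=C[2],R=C[3]); print(s['time'],s['ee_pos'],s['tcp_rot'],s['contact_force'],s['width'])
S=robot.read_camera('scene')[:,:,::-1][180:300,165:300]
cv2.imwrite('pics/c4.png',np.hstack([im[0:384,0:400],cv2.resize(S,(400,384),interpolation=2)]))
E
```

```text
5.7167 [ 0.55416735 -0.06415613  0.04712916] [-1.73177382e+02 -1.43975522e-01  8.57279533e+00] [-0.20617958  0.71231019  0.61020383] 0.021106908482200457
```

View pics/c4.png

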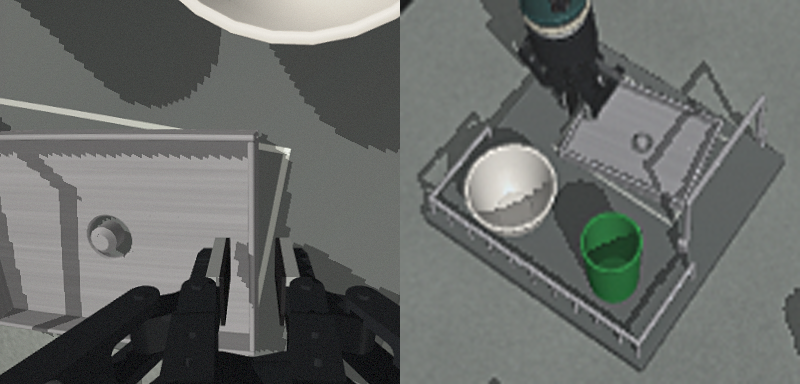

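The stud is now nearly central in the hole at (108,237), but it is unclear whether the plate has dropped. I back off a little and check.

Call:
jog_arm(
  deltas=[
    {"tx": 0,"ty": 0,"tz": -0.01,"rx": 0,"ry": 0,"rz": 0},
    {"tx": 0,"ty": 0,"tz": -0.03,"rx": 0,"ry": 0,"rz": 0},
    {"tx": 0,"ty": 0,"tz": -0.06,"rx": 0,"ry": 0,"rz": 0},
    {"tx": 0,"ty": 0,"tz": -0.09,"rx": 0,"ry": 0,"rz": 0},
    {"tx": 0,"ty": -0.03,"tz": -0.12,"rx": 0,"ry": 0,"rz": 0},
  ],
)

```text
time: 6.23
ee_pos: [0.5518, -0.0556, 0.1701]
tcp_rot: [-173.4, -0.1, 8.1]
contact_force: [0.9, -0.9, -0.5]
width: 0.0214
grip_force: 0.0
```

Call:
jog_arm(
  deltas=[
    {"tx": 0,"ty": -0.04,"tz": 0,"rx": -0.1,"ry": 0,"rz": 0},
    {"tx": 0,"ty": -0.04,"tz": 0,"rx": -0.1,"ry": 0,"rz": 0},
    {"tx": 0,"ty": -0.04,"tz": 0,"rx": -0.1,"ry": 0,"rz": 0},
    {"tx": 0,"ty": -0.04,"tz": 0,"rx": -0.1,"ry": 0,"rz": 0},
    {"tx": 0,"ty": -0.04,"tz": 0,"rx": -0.1,"ry": 0,"rz": 0},
  ],
)

```text
time: 6.65
ee_pos: [0.5453, -0.0115, 0.1738]
tcp_rot: [-178.9, -0.1, 8.5]
contact_force: [-1.2, -1.0, -0.3]
width: 0.021
grip_force: 0.0
```

```bash
python3 - <<'E'
from h import *
s=robot.sense(); C=cal('wrist'); im=robot.read_camera('wrist')[:,:,::-1]
np.savez('w5.npz',K=C[0],d=C[1],o=C[2],R=C[3]); print(s['time'],s['ee_pos'],s['tcp_rot'],s['contact_force'],s['width'])
cv2.imwrite('pics/w5.png',im)
E
```

```text
6.65 [ 0.54531293 -0.01152653  0.17376011] [-1.78929523e+02 -7.62431599e-02  8.47654532e+00] [-1.20300842 -1.00916825 -0.33003893] 0.02101491189323934
```

View pics/w5.png

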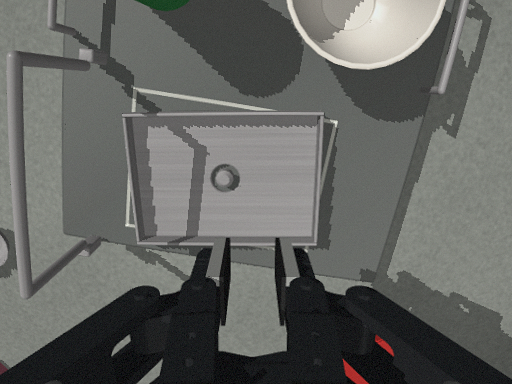

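The plate looks level, with rim corners at (123,115), (324,113), (318,243) and (140,243), and the stud centred in the hole at (224,178). I check this against the known sizes.

```bash
python3 - <<'E'
from h import *
z=np.load('w5.npz');C=(z['K'],z['d'],z['o'],z['R'])
e=plane(C,[(123,115),(324,113),(318,243),(140,243)],.043);print(e)
d=lambda i,j:np.linalg.norm(e[i]-e[j]);print('y',d(0,1),d(2,3),'x left(+y)',d(0,3),'x right',d(1,2))
print('centre',e.mean(0),'hole@.029',plane(C,[(225,178)],.029),'stud@.037',plane(C,[(223,178)],.037))
print('bar top',plane(C,[(15,55),(27,293)],.126))
s=robot.sense();R=Ro.from_euler('xyz',s['tcp_rot'],degrees=True).as_matrix();print(s['ee_pos'],R.T@(np.array([.5436,.165,.16])-s['ee_pos']))
E
```

```text
[[ 0.58680753  0.09985895  0.043     ]
 [ 0.6114563  -0.0567662   0.043     ]
 [ 0.50156281 -0.07505176  0.043     ]
 [ 0.47651211  0.08080143  0.043     ]]
y 0.15855282291386527 0.1578535863414885 x left(+y) 0.11192975814161465 x right 0.11140440140973118
centre [0.54408469 0.0122106  0.043     ] hole@.029 [[0.54366091 0.01371785 0.029     ]] stud@.037 [[0.54567363 0.01489412 0.037     ]]
bar top [[0.62253554 0.12971627 0.126     ]
 [0.47085311 0.13158627 0.126     ]]
[ 0.54525161 -0.01210957  0.17345088] [ 0.02423676 -0.17516374  0.01678389]
```

The plate is flat: both ends measure the same, and the centre is within 2 mm of the stud. Next is the bar: I go behind it (+y side) with the fingers shut.

Call:
jog_arm(
  deltas=[
    {"tx": 0.002,"ty": -0.03,"tz": -0.02,"rx": -0.01,"ry": 0,"rz": 0.03},
    {"tx": 0.005,"ty": -0.07,"tz": -0.02,"rx": -0.02,"ry": 0,"rz": 0.06},
    {"tx": 0.008,"ty": -0.11,"tz": -0.02,"rx": -0.02,"ry": 0,"rz": 0.1},
    {"tx": 0.01,"ty": -0.15,"tz": -0.02,"rx": -0.02,"ry": 0,"rz": 0.13},
    {"tx": 0.013,"ty": -0.187,"tz": -0.02,"rx": -0.02,"ry": 0,"rz": 0.16},
  ],
  gripper=1,
)

```text
time: 7.12
ee_pos: [0.5305, 0.1762, 0.197]
tcp_rot: [180.0, 0.0, -0.9]
contact_force: [-0.2, 0.7, 0.1]
width: -0.0002
grip_force: 0.0
```

Call:
jog_arm(
  deltas=[
    {"tx": 0,"ty": 0,"tz": 0,"rx": 0,"ry": 0,"rz": 0},
    {"tx": 0,"ty": 0,"tz": 0,"rx": 0,"ry": 0,"rz": 0},
    {"tx": 0,"ty": 0,"tz": 0,"rx": 0,"ry": 0,"rz": 0},
  ],
)

```text
time: 7.37
ee_pos: [0.5308, 0.1741, 0.1966]
tcp_rot: [179.9, 0.1, -0.7]
contact_force: [-0.0, -0.8, -0.0]
width: -0.0002
grip_force: 0.0
```

Call:
jog_arm(
  deltas=[
    {"tx": 0,"ty": 0,"tz": 0.02,"rx": 0,"ry": 0,"rz": 0},
    {"tx": 0,"ty": 0,"tz": 0.045,"rx": 0,"ry": 0,"rz": 0},
    {"tx": 0,"ty": 0,"tz": 0.07,"rx": 0,"ry": 0,"rz": 0},
    {"tx": 0,"ty": 0,"tz": 0.08,"rx": 0,"ry": 0,"rz": 0},
    {"tx": 0,"ty": 0,"tz": 0.08,"rx": 0,"ry": 0,"rz": 0},
  ],
)

```text
time: 7.78
ee_pos: [0.5292, 0.1731, 0.1146]
tcp_rot: [179.8, 0.3, -0.8]
contact_force: [0.0, 0.5, -0.4]
width: 0.0002
grip_force: 0.0
```

Call:
jog_arm(
  deltas=[
    {"tx": 0,"ty": 0.014,"tz": 0,"rx": 0,"ry": 0,"rz": 0},
    {"tx": 0,"ty": 0.026,"tz": 0,"rx": 0,"ry": 0,"rz": 0},
    {"tx": 0,"ty": 0.037,"tz": 0,"rx": 0,"ry": 0,"rz": 0},
    {"tx": 0,"ty": 0.048,"tz": 0,"rx": 0,"ry": 0,"rz": 0},
    {"tx": 0,"ty": 0.059,"tz": 0,"rx": 0,"ry": 0,"rz": 0},
  ],
)

```text
time: 8.2
ee_pos: [0.5302, 0.1158, 0.1182]
tcp_rot: [180.0, -0.1, -0.6]
contact_force: [0.2, 1.4, -1.0]
width: 0.0004
grip_force: 0.7
```

Call:
jog_arm(
  deltas=[
    {"tx": 0,"ty": 0.006,"tz": 0,"rx": 0,"ry": 0,"rz": 0},
    {"tx": 0,"ty": 0.01,"tz": 0,"rx": 0,"ry": 0,"rz": 0},
    {"tx": 0,"ty": 0.01,"tz": 0,"rx": 0,"ry": 0,"rz": 0},
  ],
)

```text
time: 8.45
ee_pos: [0.5298, 0.1059, 0.1175]
tcp_rot: [179.9, -0.0, -0.7]
contact_force: [-1.1, 0.3, -0.5]
width: 0.0002
grip_force: 0.0
```

```bash
python3 - <<'E'
from h import *
s=robot.sense(); print(s['time'],s['ee_pos'],s['tcp_rot'],s['contact_force'])
a=robot.read_camera('side')[:,:,::-1][160:250,160:275];b=robot.read_camera('scene')[:,:,::-1][180:300,165:300]
cv2.imwrite('pics/c6.png',np.hstack([cv2.resize(a,(400,313),interpolation=2),cv2.resize(b,(352,313),interpolation=2)]))
E
```

```text
8.45 [0.52982662 0.10587824 0.11749567] [ 1.79920528e+02 -2.14079616e-02 -6.75923864e-01] [-1.12407623  0.34328173 -0.53201363]
```

View pics/c6.png

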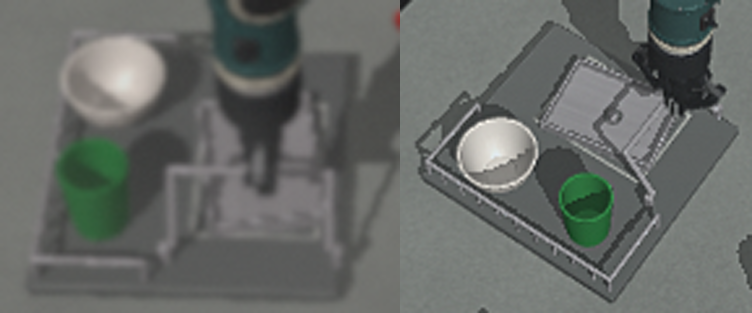

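The bar has folded forward in front of the fingers (side crop: cross-piece at about (170-330,172)). I go over it and press down along its arc.

Call:
jog_arm(
  deltas=[
    {"tx": 0,"ty": -0.004,"tz": -0.01,"rx": 0,"ry": 0,"rz": 0},
    {"tx": 0,"ty": -0.002,"tz": -0.02,"rx": 0,"ry": 0,"rz": 0},
    {"tx": 0,"ty": 0.01,"tz": -0.021,"rx": 0,"ry": 0,"rz": 0},
    {"tx": 0,"ty": 0.02,"tz": -0.02,"rx": 0,"ry": 0,"rz": 0},
    {"tx": 0,"ty": 0.02,"tz": -0.02,"rx": 0,"ry": 0,"rz": 0},
  ],
)

```text
time: 8.97
ee_pos: [0.5295, 0.0838, 0.1373]
tcp_rot: [179.8, -0.0, -0.8]
contact_force: [-0.3, -0.3, -0.3]
width: 0.0002
grip_force: 0.0
```

Call:
jog_arm(
  deltas=[
    {"tx": 0,"ty": 0.005,"tz": 0.009,"rx": 0,"ry": 0,"rz": 0},
    {"tx": 0,"ty": 0.01,"tz": 0.0185,"rx": 0,"ry": 0,"rz": 0},
    {"tx": 0,"ty": 0.016,"tz": 0.026,"rx": 0,"ry": 0,"rz": 0},
    {"tx": 0,"ty": 0.022,"tz": 0.034,"rx": 0,"ry": 0,"rz": 0},
    {"tx": 0,"ty": 0.026,"tz": 0.042,"rx": 0,"ry": 0,"rz": 0},
  ],
)

```text
time: 9.38
ee_pos: [0.5299, 0.0539, 0.0949]
tcp_rot: [179.5, -0.0, -0.9]
contact_force: [-0.0, -13.8, 7.0]
width: -0.0001
grip_force: 7.4
```

Call:
jog_arm(
  deltas=[
    {"tx": 0,"ty": 0.002,"tz": 0.006,"rx": 0,"ry": 0,"rz": 0},
    {"tx": 0,"ty": 0.004,"tz": 0.012,"rx": 0,"ry": 0,"rz": 0},
    {"tx": 0,"ty": 0.006,"tz": 0.018,"rx": 0,"ry": 0,"rz": 0},
    {"tx": 0,"ty": 0.006,"tz": 0.024,"rx": 0,"ry": 0,"rz": 0},
    {"tx": 0,"ty": 0.006,"tz": 0.029,"rx": 0,"ry": 0,"rz": 0},
  ],
)

```text
time: 9.8
ee_pos: [0.5289, 0.052, 0.0651]
tcp_rot: [179.8, 0.1, -0.8]
contact_force: [-3.9, -11.2, 33.7]
width: -0.0
grip_force: 17.5
```

Call:
jog_arm(
  deltas=[
    {"tx": 0,"ty": 0.002,"tz": -0.015,"rx": 0,"ry": 0,"rz": 0},
    {"tx": 0,"ty": 0.006,"tz": -0.04,"rx": 0,"ry": 0,"rz": 0},
    {"tx": 0,"ty": 0.006,"tz": -0.075,"rx": 0,"ry": 0,"rz": 0},
    {"tx": 0,"ty": 0.006,"tz": -0.11,"rx": 0,"ry": 0,"rz": 0},
    {"tx": 0,"ty": 0.006,"tz": -0.14,"rx": 0,"ry": 0,"rz": 0},
  ],
)

```text
time: 10.22
ee_pos: [0.5287, 0.0498, 0.2073]
tcp_rot: [-180.0, 0.0, -0.5]
contact_force: [0.4, -0.3, 0.3]
width: 0.0003
grip_force: 0.0
```

Call:
jog_arm(
  deltas=[
    {"tx": 0.01,"ty": 0,"tz": -0.04,"rx": 0,"ry": 0,"rz": 0},
    {"tx": 0.02,"ty": 0,"tz": -0.05,"rx": 0,"ry": 0,"rz": 0},
    {"tx": 0.02,"ty": 0,"tz": -0.05,"rx": 0,"ry": 0,"rz": 0},
    {"tx": 0.02,"ty": 0,"tz": -0.05,"rx": 0,"ry": 0,"rz": 0},
  ],
)

```text
time: 10.55
ee_pos: [0.5488, 0.0493, 0.2555]
tcp_rot: [180.0, 0.0, -0.6]
contact_force: [-0.6, 0.0, -0.5]
width: 0.0003
grip_force: 0.0
```

```bash
python3 - <<'E'
from h import *
s=robot.sense(); C=cal('wrist'); im=robot.read_camera('wrist')[:,:,::-1]
np.savez('w7.npz',K=C[0],d=C[1],o=C[2],R=C[3]); print(s['time'],s['ee_pos'],s['tcp_rot'],s['contact_force'])
a=robot.read_camera('side')[:,:,::-1][160:250,160:275]
cv2.imwrite('pics/w7.png',np.hstack([im,cv2.resize(a,(288,384),interpolation=2)]))
E
```

```text
10.55 [0.5487614  0.0493055  0.25554215] [ 1.79970776e+02  2.83218058e-02 -5.72358444e-01] [-0.61909502  0.02044258 -0.51787407]
```

View pics/w7.png

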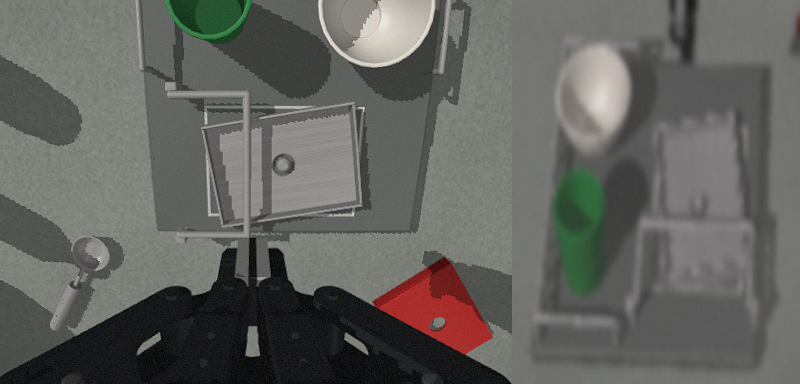

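The bar lies over the plate, with its cross-piece from (247,93) to (247,238), and the plate is still level with the stud at (284,164). I check the bar's height from its apparent length and its y position.

```bash
python3 - <<'E'
from h import *
z=np.load('w7.npz');C=(z['K'],z['d'],z['o'],z['R'])
for h in(.051,.058,.07): 
    B=plane(C,[(247,93),(247,237)],h);print(h,B[:,:2].round(4).tolist(),np.linalg.norm(B[1]-B[0]))
# expected pixel of bar mid for angles
for a in(0,.05,.1,.2,.3): print(a,proj(C,[.5446,.1287-.075*np.cos(a),.051+.075*np.sin(a)]), [proj(C,[.5446+s*.075,.1287-.075*np.cos(a),.051+.075*np.sin(a)])[0].round(1).tolist() for s in(1,-1)])
e=plane(C,[(203,128),(355,103),(362,206),(222,227)],.043);d=lambda i,j:np.linalg.norm(e[i]-e[j]);print(d(0,1),d(2,3),d(0,3),d(1,2),e.mean(0))
E
```

```text
0.051 [[0.6211, 0.0525], [0.4664, 0.0547]] 0.15470948670081153
0.058 [[0.6212, 0.0524], [0.4697, 0.0546]] 0.15149106312773303
0.07 [[0.6214, 0.0523], [0.4754, 0.0543]] 0.14597376557388406
0 [[246.90453392 168.76949453]] [[245.8, 94.6], [247.9, 234.4]]
0.05 [[246.76348024 169.62872869]] [[245.7, 94.7], [247.8, 235.8]]
0.1 [[246.43650615 170.5057575 ]] [[245.3, 94.7], [247.5, 237.3]]
0.2 [[245.20486466 172.30596471]] [[244.0, 94.9], [246.3, 240.3]]
0.3 [[243.17378901 174.1539315 ]] [[241.8, 95.1], [244.5, 243.4]]
0.1578864431460481 0.15896145796352268 0.1122824865704617 0.11317957050956316 [0.54286227 0.01251491 0.043     ]
```

```bash
python3 -c "
from cell import robot
print(robot.finish_job())"
```

```text
the job is handed in; nothing more can be done
None
```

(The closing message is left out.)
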